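# Lock the model terrace with a spring clip

### The arm

A 6-joint arm with a two-finger parallel gripper is mounted at the origin on the work surface. World frame = base frame: x ahead of the robot, y to its left, z up, the work surface at z = 0. Lengths are in mm, angles in rad, forces in N, time in s.
With the tool pointing down it reaches from about 400 to 825 mm from the base axis. Payload 7 kg.
Tool frame: the origin (TCP) lies at the very end of the fingers, on their centre line; the grasp point (between the pads) lies 19 mm behind it; z points along the fingers, y is the direction in which the jaws open and shut (so a half turn about z gives the same grasp; the last joint's range is limited). The gripper opens to 88 mm and grips with 3 to 60 N. Pads are 19 mm wide; open, the fingers measure 130 mm over their backs; the gripper's body (78 mm by 193 mm) begins 47 mm behind the grasp point.
Start: joints at [1.505, 0.359, 0.012, 0, -1.224, -0.288], TCP at [233.871, 633.166, 226.561] pointing down, gripper open.
Joint ranges: [-3.07, 3.07], [-1.43, 2.12], [-1.02, 1.25], [-3.03, 1.67], [-3.05, -0], [-3.03, 3.03]. Speed limits (rad/s): [2.39, 2.39, 3.01, 3.14, 3.14, 3.14].

### API

Orientations are given as a unit quaternion [x, y, z, w].
In Python, from plant import bot gives the robot as it stands. Calls block until the motion is done:
- bot.move_ptp(position, orientation): joint-space move of the TCP to a pose.
- bot.line_to(position, velocity=150, ori=None): straight line of the TCP; ori=None keeps the orientation; velocity is the mean speed in mm/s.
- bot.move_joints(angles): joint-space move.
- bot.move_gripper(opening, force=None): finger opening in mm; force is the grip in N (None keeps the last); returns when the fingers have stopped.
- bot.pause(seconds).
- bot.solve_ik(position, orientation): joint angles nearest the present ones, or None.
- bot.read_state(): the state.
- bot.camera(name): name is "scene" or "side" or "wrist"; returns the picture (480x640x3 uint8, red, green, blue); there is no depth.
- bot.get_calibration(name): a dict with "fx", "fy", "cx", "cy" (pixels), "view" (4x4, takes a point from world to camera coordinates); the wrist camera has in their place "T_tool_cam" (4x4, takes a point from camera to tool coordinates, whose origin is the TCP and whose axes are the flange's). Camera axes: x right, y up, looking along -z (the intrinsics and any distortion apply to the point x, -y, -z); pixel columns grow to the right and rows downward; lengths in mm; the calibration is good to about 2 mm. A picture is of the moment at which its call begins: read the wrist's pose just before it. get_calibration takes no time and is no camera call.
A pose or a line that the arm cannot do raises bot.Unreachable and nothing moves.
- bot.close_job(): hands the job in, once; it reports no verdict.
The state is a dict: "t": time; "joint_pos": joint angles; "qvel": joint speeds; "tau": joint torques, N m; "tcp_pos": TCP position; "eef_rot": TCP orientation; "contact_force": force on the tool from outside, world axes, zero at the start; "moment": the same for the moment, N m; "width": finger opening in mm.
Only numpy, scipy, OpenCV 4.12 (cv2) and the standard library are available. Lean on these libraries where they do the work, as an engineer would, in place of code of your own. Each camera call takes 0.05 s, during which the arm holds its last target.

### The job

Take the steel spring clip from the cutting mat and, on the white terrace of the architectural model, push it sideways onto the groove at the foot of the steel post until it snaps fully home, lying flat. Then let go of it, and leave the glue bottle, the brush and the washer where they are.

Things in the scene. Friction and masses are not known exactly. Their poses are not given: they have to be found in the camera images.
- clip: Loose steel spring clip, 66 mm long, 34 mm wide, 5 mm thick, 65 to 110 g, with an open two-jawed mouth. Origin: on its underside, at the centre of the bore where the post's neck comes to lie; +x points out through the mouth (the way it is pushed), z up out of the flat. The jaw ends reach x = 20 mm, the bore's back wall is at x = -8.5 mm. A thumb tab stands on its rear (see clip_tab)
- clip_tab (a point): Centre of the clip's upright thumb tab, the place to hold it: a solid steel block of 16 x 16 mm section from 5 to 45 mm above the clip's underside, centred 38 mm behind (-x of) the clip's origin. This point is 28 mm above the underside; axes as the clip's
- jaw_left (a joint): How far the clip's left (+y) jaw is spread, rad: 0 at rest, 0.16 at its limit; a spring shuts it (0.7 N m/rad, preload 0.03 N m, pivot at clip x = -24 mm). A rounded nib (radius 3 mm, centre at clip x = 8.5, y = 7.8 mm) narrows the mouth to 9.6 mm; jaws spread about 0.075 as the post's neck passes, at a push of roughly 8 to 16 N in all, then snap back
- jaw_right (a joint): The same for the right (-y) jaw, with its nib at y = -7.8 mm
- plinth: Fixed model base of plywood with a white top, 240 (x) x 290 (y) x 30 mm; origin: centre of its underside, z up. A white model building, its top 122 mm above the table, stands on the -y part (from y = -140 to -40 mm); the terrace stands on the +y part
- terrace_middle (a point): Under the middle of the terrace, at the plinth's upper face (not at the terrace's own height); axes as the plinth's. The terrace is a flat white slab, 110 x 110 mm, 4 mm thick, on posts. Its upper face is 14 to 36 mm above this point: set by hand, different every time and not reported; find it by touch or sight. It bears 70 N before it sinks
- post_axis (a point): On the steel post's axis, at the plinth's upper face; axes as the plinth's; 20 mm towards +x from the terrace's middle. The post stands on the terrace: first its groove, a neck 14 mm in diameter and 8 mm high from the terrace's face up, then a head 24 mm in diameter and 15 mm high, too wide for the clip. The clip enters the groove lying on the terrace or up to 2 mm over it, best from -x
- glue: Bystander: white glue bottle, 40 mm in diameter, 110 mm tall; origin at the centre of its foot
- brush: Bystander: brush with wooden handle, 160 mm long, lying along its x; origin at its middle, underneath
- washer: Bystander: closed steel ring, 40 mm outside, 22 mm hole, 6 mm thick; origin at the centre of its underside
Mind the look-alikes: they are no part of the job. What is meant by the clip is not yellow, and is the smaller of those in its own colour.

How it is judged (in metres and radians):
At the end, for the whole second after the job is handed in: The clip's bore is within 4 mm of the post's axis, at the height of the groove (11 to 42 mm above the plinth's upper face), lying flat within 0.1 rad, both jaws sprung back (under 0.04 rad), at rest and let go (horizontal distance between clip and post_axis below 0.004 m and z of clip in the frame of post_axis between 0.011 and 0.042 m and angle between clip's own z axis and vertical below 0.1 rad and value of joint each of jaw_left, jaw_right below 0.04 rad and linear speed of clip below 0.02 m/s); the robot touches nothing.
It fails at once if the glue bottle is moved by more than 20 mm (distance of glue from where it was at the start of the episode above 0.02 m).
It fails at once if the brush is moved by more than 20 mm (distance of brush from where it was at the start of the episode above 0.02 m).
It fails at once if the washer is moved by more than 20 mm (distance of washer from where it was at the start of the episode above 0.02 m).
It also fails if it takes over 40 s, if anything falls off the work surface, if the arm or the gripper's body presses on something with over 40 N, if the wrist force passes 120 N, or if a joint passes its speed limit or range.

## Working session

There is one attempt and no reset: what is moved stays moved. The work goes in short steps, each a Python script; the robot and the scene stay as the last script left them, time stands still between calls to the robot, and variables do not carry over. Pictures are saved under pics/ and viewed, and the job is handed in when it is done.

```bash
mkdir -p pics; ls; python3 - <<'E'
from plant import bot
import cv2
s=bot.read_state();print(s)
for n in("scene","side","wrist"):
    print(n,bot.get_calibration(n))
    cv2.imwrite(f"pics/{n}0.png",bot.camera(n)[:,:,::-1])
E
```

```text
pics
{'t': 0.0, 'joint_pos': array([ 1.50507454e+00,  3.59421218e-01,  1.10150633e-02, -3.55171554e-04,
       -1.22404013e+00, -2.88083987e-01]), 'qvel': array([ 0.00078264, -0.0009877 ,  0.00204889, -0.00124011,  0.0002197 ,
       -0.00101321]), 'tau': array([-2.83019544e-04, -5.82716095e+01,  2.93039292e+01,  6.99648678e+00,
        6.81288730e-03, -1.68359693e-04]), 'tcp_pos': array([233.73167734, 632.7170388 , 225.58048883]), 'eef_rot': array([ 9.84382453e-01, -1.76041127e-01, -7.44019154e-05,  8.38410662e-04]), 'contact_force': array([-0.04327353,  0.27523547, -0.25520952]), 'moment': array([0.03691472, 0.01855635, 0.00082315]), 'width': 87.69082920443869}
scene {'fx': 593.7235623150599, 'fy': 593.7235623150599, 'cx': 314.303644442322, 'cy': 242.9272466049716, 'view': array([[-5.22993068e-01,  8.52099214e-01, -2.01291210e-02,
         1.71013372e+02],
       [-5.85636442e-01, -3.42086792e-01,  7.34851404e-01,
         2.62719601e+02],
       [ 6.19280397e-01,  3.96110537e-01,  6.77929372e-01,
        -1.37717292e+03],
       [ 0.00000000e+00,  0.00000000e+00,  0.00000000e+00,

[... 251 characters left out ...]
1,  4.91994377e-01,  8.60564111e-01,
        -1.57727004e+02],
       [-2.40483201e-01, -8.26333409e-01,  5.09255268e-01,
        -5.99338953e+02],
       [ 0.00000000e+00,  0.00000000e+00,  0.00000000e+00,
         1.00000000e+00]])}
wrist {'fx': 358.33027019559654, 'fy': 358.33027019559654, 'cx': 322.77852564840157, 'cy': 244.0503477639269, 'T_tool_cam': array([[-2.68726778e-04,  9.50768031e-01,  3.09903337e-01,
         8.39206311e+01],
       [ 9.99999953e-01,  3.01928827e-04, -5.91717132e-05,
         3.10598693e-01],
       [-1.49827324e-04,  3.09903307e-01, -9.50768067e-01,
        -1.57855105e+02],
       [ 0.00000000e+00,  0.00000000e+00,  0.00000000e+00,
         1.00000000e+00]])}
```

View pics/scene0.png

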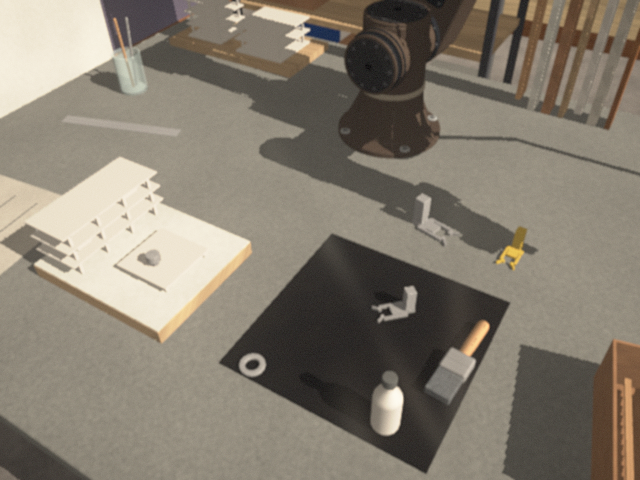

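View pics/side0.png

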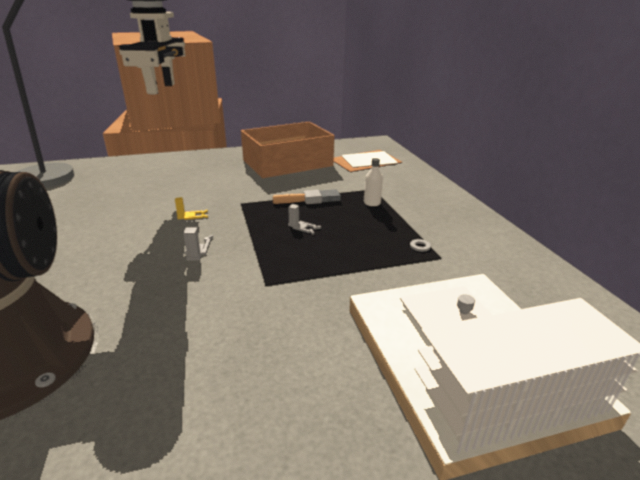

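View pics/wrist0.png

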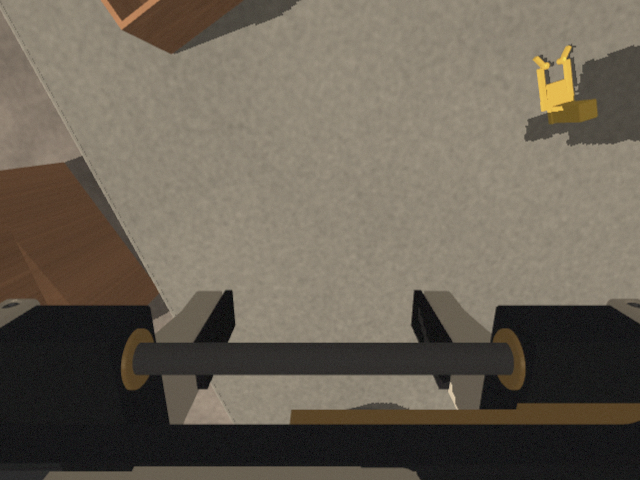

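Candidates, as scene-image pixels: a steel clip on the mat (397,306), a larger steel clip off the mat (435,222) and a yellow clip (513,248). The description (on the mat, steel, smaller) points to the first, so I'll check it in a crop and locate things.

```bash
cat > h.py <<'E'
import numpy as np, cv2
from plant import bot
from scipy.spatial.transform import Rotation as R
def cam(name,st=None):
    c=bot.get_calibration(name)
    if name=="wrist":
        T=np.eye(4);T[:3,:3]=R.from_quat(st["eef_rot"]).as_matrix();T[:3,3]=st["tcp_pos"]
        C=T@c["T_tool_cam"]
    else: C=np.linalg.inv(c["view"])
    return c,C
def ray(name,px,st=None):
    c,C=cam(name,st); u,v=px
    d=C[:3,:3]@np.array([(u-c["cx"])/c["fx"],-(v-c["cy"])/c["fy"],-1])
    return C[:3,3],d/np.linalg.norm(d)
def onz(name,px,z,st=None):
    o,d=ray(name,px,st); return o+d*(z-o[2])/d[2]
def proj(name,p,st=None):
    c,C=cam(name,st); q=np.linalg.inv(C)@np.append(p,1)
    return np.array([c["cx"]-c["fx"]*q[0]/q[2], c["cy"]+c["fy"]*q[1]/q[2]])
def tri(obs):
    A=np.zeros((3,3));b=np.zeros(3)
    for (n,px,st) in obs:
        o,d=ray(n,px,st);P=np.eye(3)-np.outer(d,d);A+=P;b+=P@o
    x=np.linalg.solve(A,b); return x,[np.linalg.norm((np.eye(3)-np.outer(d,d))@(x-o)) for o,d in [ray(n,p,s) for n,p,s in obs]]
def quat(yaw): # tool down, tool y axis at angle yaw+90deg ; tool x at yaw
    return (R.from_euler('z',yaw)*R.from_euler('x',np.pi)).as_quat()
def save(name,img,crop=None,f=1):
    if crop: x0,y0,x1,y1=crop; img=img[y0:y1,x0:x1]
    cv2.imwrite("pics/"+name,cv2.resize(img[:,:,::-1],None,fx=f,fy=f,interpolation=cv2.INTER_CUBIC))
E
python3 - <<'E'
from h import *
for n,p,z in [("scene",(410,290),45),("scene",(385,318),0),("scene",(153,250),60),("scene",(251,365),0),("scene",(385,425),0),("scene",(425,238),0),("scene",(160,333),0),("scene",(36,267),0),("scene",(252,247),30)]:
    print(p,onz(n,p,z).round())
print(tri([("scene",(410,291),None),("side",(294,207),None)]), tri([("scene",(153,251),None),("side",(466,298),None)]))
im=cv2.imread("pics/scene0.png")[:,:,::-1]; im2=cv2.imread("pics/side0.png")[:,:,::-1]
save("c1.png",np.hstack([cv2.resize(im[180:340,360:540],(720,640))[:560]])) if 0 else None
a=cv2.resize(im[180:340,360:540],(405,360),interpolation=cv2.INTER_CUBIC);b=cv2.resize(im[200:320,90:225],(395,360),interpolation=cv2.INTER_CUBIC)
save("c1.png",np.hstack([a,b]))
E
```

```text
(410, 290) [475. 271.  45.]
(385, 318) [512. 248.   0.]
(153, 250) [ 624. -136.   60.]
(251, 365) [697. 115.   0.]
(385, 425) [684. 334.   0.]
(425, 238) [301. 225.   0.]
(160, 333) [722. -47.   0.]
(36, 267) [ 723. -343.    0.]
(252, 247) [508. -17.  30.]
(array([478.94168279, 271.81648492,  46.32343535]), [np.float64(0.7189135168233279), np.float64(0.7189135168234077)]) (array([ 633.78277002, -125.90104008,   70.38616835]), [np.float64(1.032337159990939), np.float64(1.0323371599909184)])
```

View pics/c1.png

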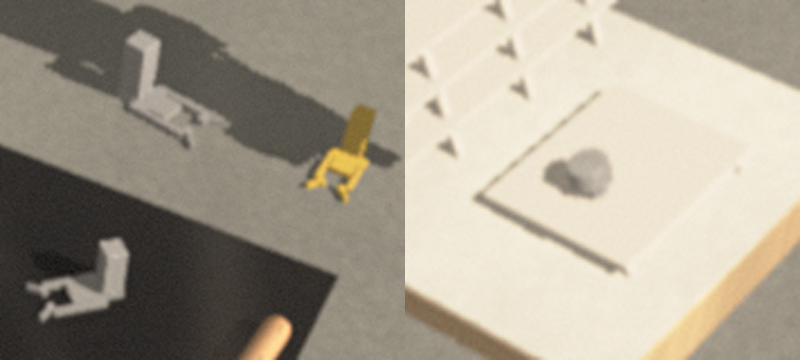

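```bash
python3 - <<'E'
from h import *
q=quat(-0.57)
print(bot.solve_ik([495,260,180],q), bot.solve_ik([477,271,9],q), bot.solve_ik([590,-126,60],quat(0)),bot.solve_ik([630,-90,60],quat(-1.57)))
bot.move_ptp([495,260,180],q); bot.pause(0.2)
st=bot.read_state(); np.save("st1.npy",st,allow_pickle=True)
im=bot.camera("wrist"); save("w1.png",im)
print(st["t"],st["tcp_pos"],R.from_quat(st["eef_rot"]).as_euler('ZYX'))
E
```

```text
[ 0.83378958  0.20511762 -0.31337689  0.         -1.05230182  0.16700675] [ 8.73816631e-01  3.94147310e-01 -5.20141712e-01  4.44089210e-16
 -6.56507305e-01  1.26979696e-01] [ 1.13131789e-01  3.96708020e-01 -3.52201138e-01  4.44089210e-16
 -8.21887169e-01  1.45766454e+00] [ 0.16424741  0.44191218 -0.27486713  0.         -0.85401702 -0.16345108]
2.025 [494.79358441 260.8385543  179.94524777] [-5.68747194e-01  2.32028556e-05  3.14155849e+00]
```

View pics/w1.png

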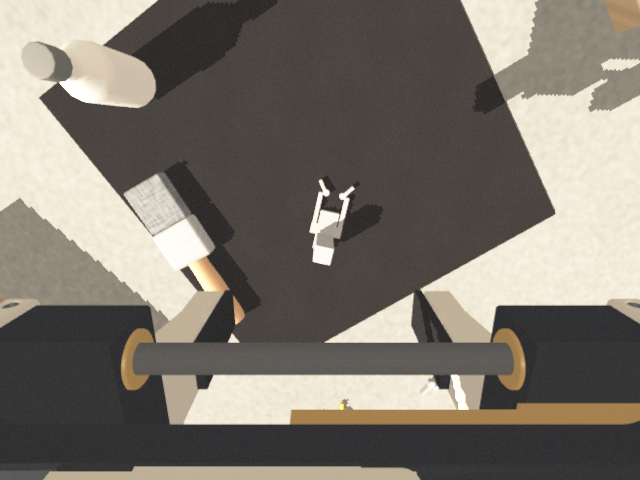

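The wrist view shows the smaller clip on the mat: jaw tips at about (322,181) and (350,188), tab top at about (323,255). The brush handle is to the left at (240,320). I'll zoom in.

```bash
python3 - <<'E'
from h import *
im=cv2.imread("pics/w1.png")[:,:,::-1]
save("w1c.png",im,(280,165,400,285),5)
E
```

```text
(no output)
```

View pics/w1c.png

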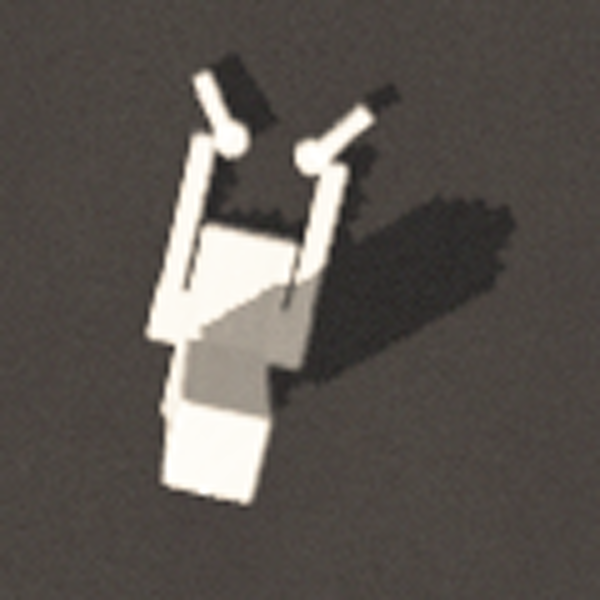

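```bash
python3 - <<'E'
from h import *
st=np.load("st1.npy",allow_pickle=True).item()
f=lambda p,z:onz("wrist",(280+p[0]/5,165+p[1]/5),z,st)
m=1
tops=[f(p,46) for p in[(172,403),(270,415),(252,503),(162,485)]]
t=np.mean(tops,0); print(t,[np.linalg.norm(tops[i]-tops[i-1]) for i in range(4)])
n1,n2=f((232,140),6),f((312,156),6); n=(n1+n2)/2;print(n,np.linalg.norm(n1-n2))
d=n-t;print("len",np.linalg.norm(d[:2]),"yaw",np.arctan2(d[1],d[0]),"nibyaw",np.arctan2(*(n1-n2)[[1,0]])-np.pi/2)
e=(tops[0]+tops[1]-tops[2]-tops[3]);print("tabyaw",np.arctan2(e[1],e[0]))
r1,r2=f((148,335),6),f((300,368),6);print(np.linalg.norm(r1-r2),np.arctan2(*(r1-r2)[[1,0]])-np.pi/2)
print("scene reproj",proj("scene",t),proj("side",t),"brush end",onz("wrist",(240,322),8,st))
E
```

```text
[476.50237858 271.96736888  46.        ] [np.float64(15.15304652896706), np.float64(16.971925587169714), np.float64(16.502360702320864), np.float64(16.05143369397833)]
[509.19290971 238.19741745   6.        ] 15.240906451648499
len 47.00085579964313 yaw -0.801638271204958 nibyaw -0.7673296342602275
tabyaw -0.7225173591119619
30.129388648156862 -0.791811635824412
scene reproj [410.37957036 290.49890894] [292.57723948 207.04312292] brush end [449.27135493 391.76137791   8.        ]
```

```bash
python3 - <<'E'
from h import *
a=cv2.imread("pics/scene0.png")[:,:,::-1];b=cv2.imread("pics/side0.png")[:,:,::-1]
save("p1.png",a,(25,150,260,340),3.2)
save("p2.png",b,(340,270,640,470),2.6)
E
```

```text
(no output)
```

View pics/p1.png

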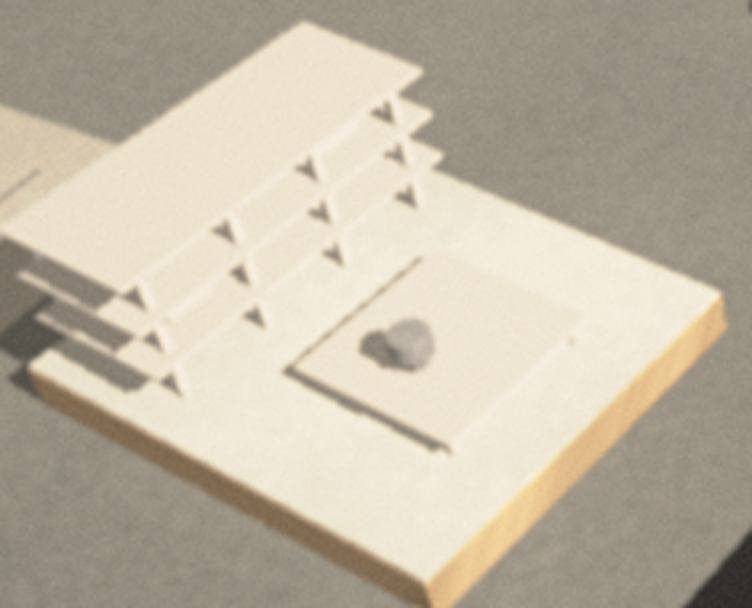

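View pics/p2.png

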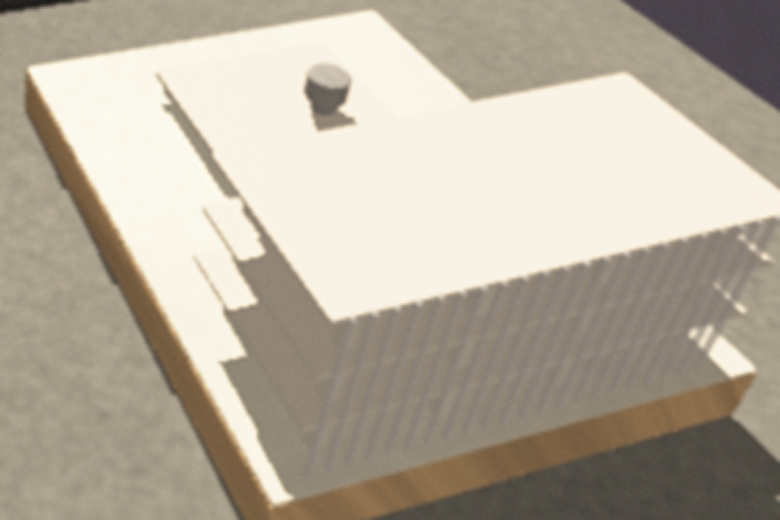

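```bash
python3 - <<'E'
from h import *
S=lambda x,y:(25+x/3.2,150+y/3.2)
D=lambda x,y:(340+x/2.6,270+y/2.6)
cs=[onz("scene",S(*p),30) for p in[(720,293),(428,585),(30,370)]]
cd=[onz("side",D(*p),30) for p in[(28,68),(375,12),(752,375),(280,502)]]
print(np.round(cs),np.round(cd))
print("head top",tri([("scene",S(411,336),None),("side",D(328,77),None)]))
print("terrace -x+y",tri([("scene",S(582,318),None),("side",D(157,75),None)]))
for z in(44,50,56,62,66):
    t=[onz("scene",S(*p),z) for p in[(295,370),(448,440),(582,318),(425,253)]]
    print(z,[np.round(np.linalg.norm(t[i]-t[i-1]),1) for i in range(4)],np.mean(t,0).round(1),onz("side",D(157,75),z).round(1),t[2].round(1),t[0].round(1))
    print("   head",onz("scene",S(411,336),z+23).round(1),onz("side",D(328,77),z+23).round(1))
E
```

```text
[[ 499.  -29.   30.]
 [ 738.  -27.   30.]
 [ 737. -315.   30.]] [[ 499.  -31.   30.]
 [ 737.  -34.   30.]
 [ 731. -321.   30.]
 [ 500. -318.   30.]]
head top (array([ 636.87644825, -123.39492548,   64.98130292]), [np.float64(0.9294297386747974), np.float64(0.9294297386748213)])
terrace -x+y (array([562.98286311, -72.08232444,  42.58808733]), [np.float64(0.36436509999995076), np.float64(0.36436510000011973)])
44 [np.float64(105.2), np.float64(104.4), np.float64(105.1), np.float64(110.7)] [ 618.4 -125.6   44. ] [561.8 -73.4  44. ] [564.4 -71.1  44. ] [ 672.5 -176.9   44. ]
   head [ 637.5 -121.    67. ] [ 635.8 -126.1   67. ]
50 [np.float64(104.3), np.float64(103.5), np.float64(104.2), np.float64(109.7)] [ 622.5 -120.3   50. ] [557.8 -80.4  50. ] [568.9 -66.3  50. ] [ 676.1 -171.2   50. ]
   head [ 641.6 -115.6   73. ] [ 630.4 -132.7   73. ]
56 [np.float64(103.4), np.float64(102.6), np.float64(103.3), np.float64(108.8)] [ 626.6 -115.    56. ] [553.8 -87.3  56. ] [573.5 -61.5  56. ] [ 679.8 -165.5   56. ]
   head [ 645.7 -110.1   79. ] [ 625.  -139.2   79. ]
62 [np.float64(102.5), np.float64(101.7), np.float64(102.4), np.float64(107.8)] [ 630.7 -109.8   62. ] [549.8 -94.3  62. ] [578.1 -56.7  62. ] [ 683.4 -159.8   62. ]
   head [ 649.7 -104.7   85. ] [ 619.6 -145.7   85. ]
66 [np.float64(101.9), np.float64(101.1), np.float64(101.8), np.float64(107.2)] [ 633.4 -106.2   66. ] [547.2 -98.9  66. ] [581.1 -53.5  66. ] [ 685.8 -156.    66. ]
   head [ 652.4 -101.1   89. ] [ 616. -150.   89.]
```

```bash
python3 - <<'E'
from h import *
y=-0.785;q=quat(y)
bot.move_gripper(44,force=45)
bot.move_ptp([476.5,272,75],q)
bot.line_to([476.5,272,11],velocity=120)
s=bot.read_state();print(s["t"],s["tcp_pos"],s["contact_force"],s["width"])
bot.move_gripper(10,force=45)
s=bot.read_state();print(s["t"],s["tcp_pos"],s["contact_force"],s["width"])
bot.line_to([476.5,272,120],velocity=150)
s=bot.read_state();print(s["t"],s["tcp_pos"],s["contact_force"],s["width"])
d=np.array([np.cos(-.8),np.sin(-.8)])
post=np.array([637,-124]); p=post-d*(38+50)
print(p)
bot.move_ptp([*p,120],quat(-0.8)); bot.pause(0.15)
st=bot.read_state(); np.save("st2.npy",st,allow_pickle=True)
save("w2.png",bot.camera("wrist"))
print(st["t"],st["tcp_pos"],st["contact_force"],st["width"])
E
```

```text
4.1667 [477.33867    272.61156818  12.13277939] [ 0.90419774 -0.32387704  0.33742981] 44.11322201948706
4.7417 [476.60721138 272.14466783  11.29456163] [-0.71778842  0.66466742  3.83011946] 15.868280247648913
5.6167 [475.93294532 271.52942508 119.06766909] [-0.32283642 -0.97146704  0.08209159] 16.14325837826692
[575.68980958 -60.872664  ]
7.075 [575.79962929 -59.64294521 120.04093088] [ 0.77618625 -0.41737864 -1.11999817] 15.740264067147788
```

View pics/w2.png

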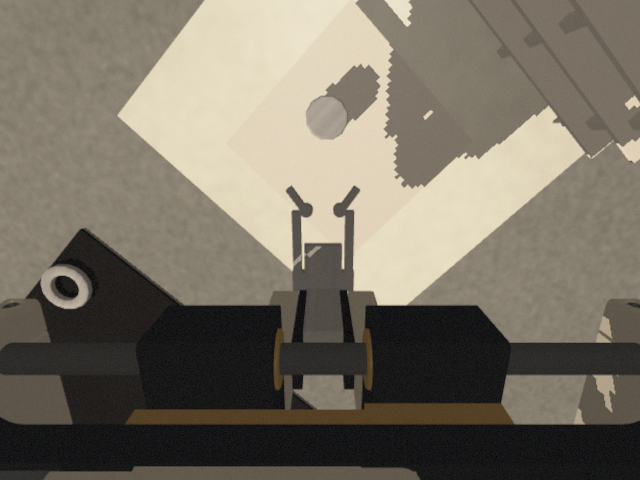

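```bash
python3 - <<'E'
from h import *
st=np.load("st2.npy",allow_pickle=True).item()
save("w2c.png",cv2.imread("pics/w2.png")[:,:,::-1],(250,80,410,300),2.7)
yaw=R.from_quat(st["eef_rot"]).as_euler('ZYX');print(yaw)
ex=np.array([np.cos(yaw[0]),np.sin(yaw[0])]);ey=np.array([-ex[1],ex[0]])
for n,p,z in[("nibL",(306,210),115),("nibR",(341,210),115),("head",(326.5,117),67),("tcorn",(226,142),44)]:
    w=onz("wrist",p,z,st);r=(w-st["tcp_pos"])[:2];print(n,w.round(1),"rel",(r@ex).round(1),(r@ey).round(1))
E
```

```text
[-7.98267422e-01 -1.83125141e-05 -3.14144528e+00]
nibL [614.2 -88.7 115. ] rel 47.6 7.3
nibR [ 602.6 -100.   115. ] rel 47.6 -9.0
head [ 636.4 -125.6   67. ] rel 89.5 -2.6
tcorn [671.5 -71.5  44. ] rel 75.3 60.2
```

View pics/w2c.png

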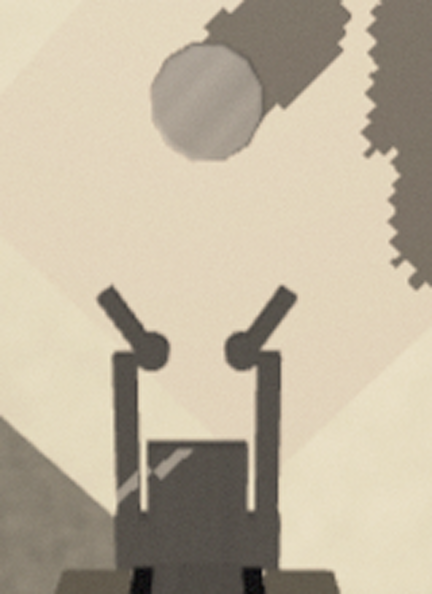

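```bash
python3 - <<'E'
from h import *
yaw=-0.8;q=quat(yaw)
ex=np.array([np.cos(yaw),np.sin(yaw)]);ey=np.array([-ex[1],ex[0]])
st=np.load("st2.npy",allow_pickle=True).item()
fin=st["tcp_pos"][:2]+ex*50.4-ey*1.75
np.save("fin.npy",fin)
p=fin-ex*38
bot.line_to([*p,64],velocity=120); bot.pause(0.15)
s=bot.read_state();f0=s["contact_force"];print(s["t"],s["tcp_pos"],f0)
z=64
while z>46:
    z-=1 if z>58 else 0.6
    bot.line_to([*p,z],velocity=20)
    s=bot.read_state();df=s["contact_force"]-f0
    if z<58:print(round(z,1),s["tcp_pos"][2].round(2),df.round(1))
    if df[2]>5:break
print(s["t"],s["tcp_pos"],p,s["width"])
save("s3.png",bot.camera("side"),(340,230,640,430),2.6)
st=bot.read_state(); np.save("st3.npy",st,allow_pickle=True)
save("w3.png",bot.camera("wrist"),(240,60,420,280),2.7)
E
```

```text
7.9 [583.80354328 -69.56254656  65.00373239] [ 0.14829219 -0.6587956   0.03950779]
57.4 57.37 [ 0.2  0.7 -0.8]
56.8 56.75 [-0.  -0.2 -1.5]
56.2 56.16 [ 0.8  1.3 -0.9]
55.6 55.55 [ 0.8  0.6 -1.2]
55.0 54.95 [ 0.1  1.3 -0.8]
54.4 54.35 [ 0.1  0.1 -1.4]
53.8 53.72 [-0.4  1.3 -1.4]
53.2 53.14 [-0.4  0.9 -0.4]
52.6 52.88 [-1.2  0.2  2.8]
52.0 52.85 [-3.   1.6  7.9]
11.9 [583.31640971 -69.73717322  52.84554609] [583.18341932 -69.75739748] 15.540340394257278
```

View pics/w3.png

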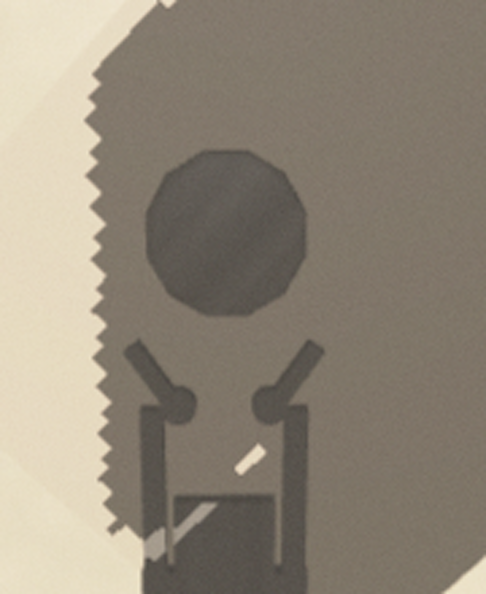

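View pics/s3.png

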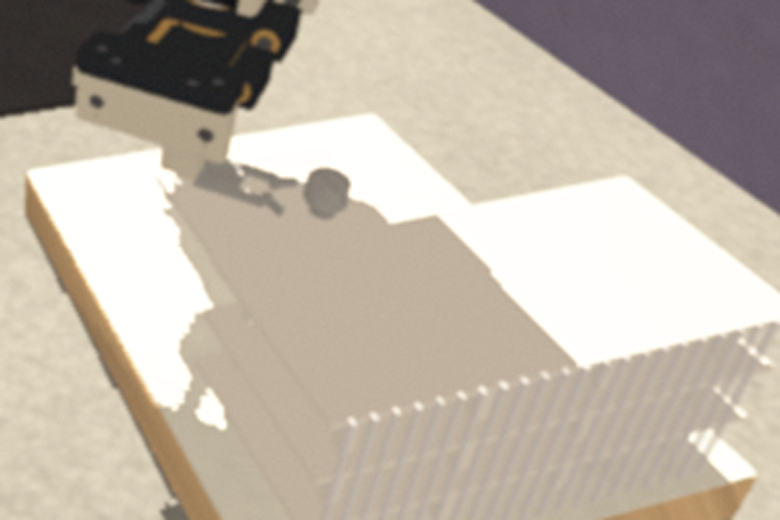

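Contact came at TCP z≈53, so the terrace face is at about 43 mm. The crop shows the nib midpoint (224) and the head centre (226) aligned. Pushing in next, with force logged.

```bash
python3 - <<'E'
from h import *
yaw=-0.8
ex=np.array([np.cos(yaw),np.sin(yaw)]);ey=np.array([-ex[1],ex[0]])
st=np.load("st3.npy",allow_pickle=True).item()
for n,p,z in[("nib",(240+224/2.7,60+405/2.7),48),("head",(240+226/2.7,60+233/2.7),66)]:
    w=onz("wrist",p,z,st);r=(w-st["tcp_pos"])[:2];print(n,w.round(1),"rel",(r@ex).round(1),(r@ey).round(1))
    if n=="nib":nx=r@ex
print("remaining to home",(r@ex)-(nx-8.5))
fin=np.load("fin.npy")
for b in(38,):
    bot.line_to([*(fin-ex*b),53.2],velocity=30)
bot.line_to([*(fin-ex*18),53.2],velocity=40)
f0=None
for b in np.arange(17,3.9,-1.0):
    bot.line_to([*(fin-ex*b),53.2],velocity=20)
    s=bot.read_state();f=s["contact_force"];r=s["tcp_pos"][:2]-fin
    print(b,(r@ex).round(2),(r@ey).round(2),s["tcp_pos"][2].round(2),"F",(f[:2]@ex).round(1),(f[:2]@ey).round(1),f[2].round(1),s["width"].round(2))
    if -(f[:2]@ex)>30:print("stop");break
print(s["t"])
save("w4.png",bot.camera("wrist"),(240,60,420,280),2.7)
E
```

```text
nib [ 616.1 -104.3   48. ] rel 47.7 -0.6
head [ 636.4 -125.6   66. ] rel 77.0 -0.9
remaining to home 37.871476663175606Traceback (most recent call last):
  File "<stdin>", line 17, in <module>
AttributeError: 'float' object has no attribute 'round'
```

```bash
python3 - <<'E'
from h import *
yaw=-0.8
ex=np.array([np.cos(yaw),np.sin(yaw)]);ey=np.array([-ex[1],ex[0]])
fin=np.load("fin.npy")
print(bot.read_state()["t"])
for b in np.arange(16,2.9,-1.0):
    bot.line_to([*(fin-ex*b),53.2],velocity=20)
    s=bot.read_state();f=s["contact_force"];r=s["tcp_pos"][:2]-fin
    print(b,*np.round([r@ex,r@ey,s["tcp_pos"][2]],2),"F",*np.round([f[:2]@ex,f[:2]@ey,f[2],s["width"]],1))
    if -(f[:2]@ex)>30:print("stop");break
print(s["t"])
save("w4.png",bot.camera("wrist"),(240,60,420,280),2.7)
E
```

```text
13.15
16.0 -15.98 0.05 53.24 F -0.5 0.8 -0.4 15.5
15.0 -15.01 -0.07 53.16 F -0.3 0.2 -1.2 15.9
14.0 -14.43 -0.22 52.99 F -3.1 -0.2 -0.0 16.0
13.0 -13.89 -0.38 53.01 F -6.1 0.5 1.0 16.1
12.0 -12.91 -0.31 53.02 F -5.4 -1.1 1.2 15.7
11.0 -11.76 -0.25 53.0 F -5.5 0.3 1.7 15.6
10.0 -10.34 -0.2 53.0 F -2.9 -1.3 -0.4 15.6
9.0 -8.84 -0.05 53.12 F -2.4 -0.3 -0.6 16.0
8.0 -7.62 0.07 53.26 F -0.8 -0.7 -1.3 16.1
7.0 -6.61 0.11 53.32 F 0.3 -0.6 -0.7 16.0
6.0 -5.7 0.12 53.32 F 0.7 -0.2 -1.3 15.9
5.0 -4.79 0.13 53.27 F 0.6 -0.0 -1.0 15.7
4.0 -3.8 0.09 53.25 F 0.8 -0.1 -1.2 15.6
3.0 -2.86 0.03 53.25 F 0.3 -1.1 -0.1 15.9
16.65
```

View pics/w4.png

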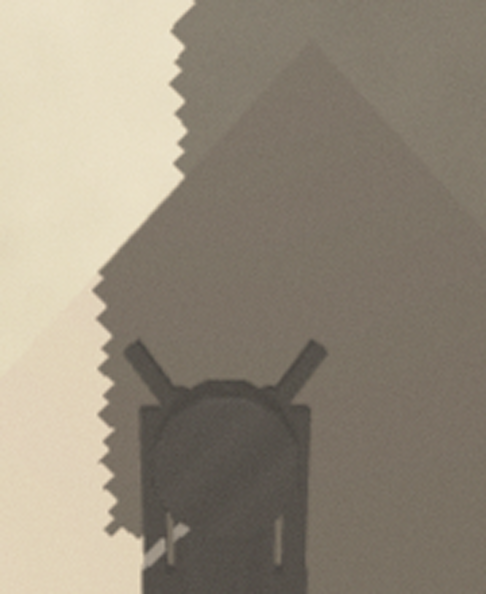

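The force trace fits: nib contact 15 mm before home, peak about 6 N, then a snap to about 0 N past 8 mm. I'll move the last 3 mm home, check, then release.

```bash
python3 - <<'E'
from h import *
yaw=-0.8
ex=np.array([np.cos(yaw),np.sin(yaw)]);ey=np.array([-ex[1],ex[0]])
fin=np.load("fin.npy")
for b in (2,1,0.2,-0.3):
    bot.line_to([*(fin-ex*b),53.0],velocity=20)
    s=bot.read_state();f=s["contact_force"];r=s["tcp_pos"][:2]-fin
    print(b,*np.round([r@ex,r@ey,s["tcp_pos"][2]],2),"F",*np.round([f[:2]@ex,f[:2]@ey,f[2],s["width"]],1))
bot.line_to([*fin,53.0],velocity=20)
bot.move_gripper(34)
s=bot.read_state();print(s["t"],s["contact_force"],s["width"])
st=s;np.save("st5.npy",st,allow_pickle=True)
save("w5.png",bot.camera("wrist"),(240,60,420,280),2.7)
E
```

```text
2 -2.03 0.03 52.94 F -0.3 -0.0 -0.2 15.7
1 -0.97 0.03 52.97 F 0.2 0.1 -0.6 15.7
0.2 -0.15 -0.01 52.99 F -0.1 0.7 0.1 15.5
-0.3 0.32 -0.02 52.98 F -0.3 -0.4 -1.1 16.0
18.525 [-0.64185061 -0.19871599  1.1534869 ] 34.050845033982995
```

View pics/w5.png

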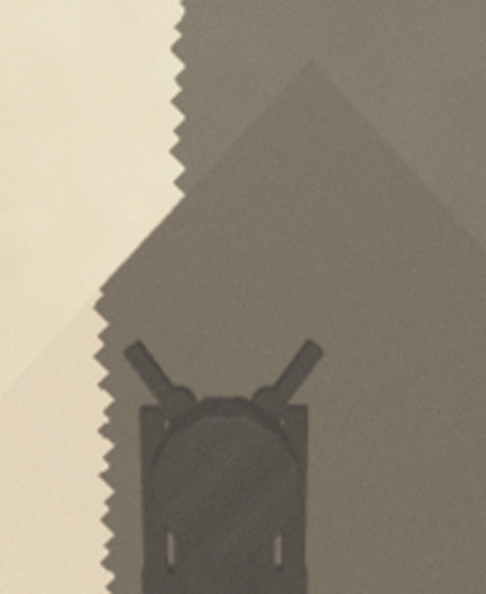

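Nibs are visible clear of the neck and the jaw-tip spacing is the same as at rest (columns 125–322). Retreating upward and checking.

```bash
python3 - <<'E'
from h import *
yaw=-0.8
ex=np.array([np.cos(yaw),np.sin(yaw)]);ey=np.array([-ex[1],ex[0]])
fin=np.load("fin.npy")
bot.line_to([*fin,130],velocity=120)
p=fin-ex*50
bot.line_to([*p,200],velocity=150);bot.pause(0.2)
st=bot.read_state();np.save("st6.npy",st,allow_pickle=True)
print(st["t"],st["contact_force"])
w=bot.camera("wrist");s=bot.camera("side");c=bot.camera("scene")
save("w6f.png",w)
a=cv2.resize(w[90:230,250:410],(400,350),interpolation=2);b=cv2.resize(s[270:340,420:500],(400,350),interpolation=2)
save("w6.png",np.hstack([a,b]))
E
```

```text
20.2917 [-0.26783074 -0.24483882  0.16748037]
```

View pics/w6.png

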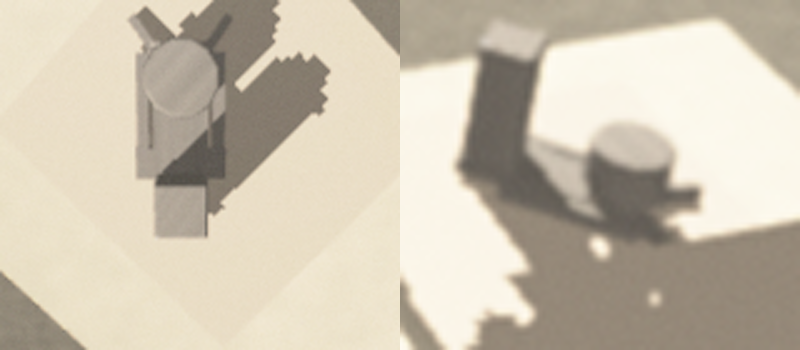

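```bash
python3 - <<'E'
from h import *
st=np.load("st6.npy",allow_pickle=True).item()
h=onz("wrist",(250+180/2.5,90+78/2.5),66,st);t=onz("wrist",(250+181/2.5,90+211/2.5),88,st)
d=(h-t)[:2];print(h,t,np.linalg.norm(d),np.arctan2(d[1],d[0]))
bot.close_job()
E
```

```text
[ 635.97673538 -125.11696817   66.        ] [609.58450423 -98.28497209  88.        ] 37.636496638032334 -0.7936604705735094
the job is handed in; nothing more can be done
```

The spring clip is on the post's groove, snapped home and released, and I handed the job in at about 20 s of the 40 s allowed. No verdict was reported.

- **Choice:** I took the smaller steel clip, the one on the mat. The larger steel clip and the yellow one beside the mat were left alone.
- **Push:** I found the terrace face by touch, at about 43 mm above the table. I pushed diagonally from the post's -x/+y side instead of straight from -x, so that the gripper's body stayed clear of the building.
- **Snap:** The nibs met the neck 15 mm before home. The push peaked at about 6 N and fell to about 0 N once they had passed. That peak is below the 8 to 16 N quoted, but the distance at first contact matches the geometry.
- **Final position:** From the last wrist picture, the tab-to-post distance is 37.6 mm against a nominal 38 mm, so the bore is within about 1 mm of the post's axis.
- **Flatness and jaws:** The clip looks flat in the side view. The jaw-tip spacing after release is the same as at rest.
- **Release:** The arm was clear of everything, with a wrist force of about 0 N.
- **Bystanders:** I never touched the glue bottle, the brush or the washer, but I did not measure their positions again at the end.

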